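Set the sunken selector and timer wheel of a controller charging rack

ROBOT

A 7-joint arm with a two-finger parallel gripper is mounted at the origin on the work surface. World frame = base frame: x ahead of the robot, y to its left, z up, the work surface at z = 0. Lengths are in m, angles in rad, forces in N, time in s.
With the tool pointing down it reaches from about 0.4 to 0.85 m from the base axis. Payload 10.4 kg.
Tool frame: the origin (TCP) lies midway between the tips of the shut fingers; the grasp point (between the pads) lies 19 mm behind it (manip.pinch_z is the distance from the TCP to the grasp point, in m); y points along the fingers, x is the direction in which the jaws open and shut, and the axes are right-handed (so a half turn about y gives the same grasp; the last joint's range is limited). The gripper opens to 85 mm and grips with 20 to 120 N. Pads are 22 mm wide; open, the fingers measure 114 mm over their backs; the gripper's body (76 mm by 85 mm) begins 54 mm behind the grasp point. The pads swing forward as they close: fully open they stand 13 mm farther back than shut.
Start: joints at [-0.023, 0.332, -0.065, 1.46, 0.022, 1.35, -0.088], TCP at [0.625, 0, 0.204] pointing down, gripper open.
Joint ranges: [-2.6, 2.6], [-0.5, 2.12], [-1.47, 1.34], [0.16, 2.42], [-1.27, 4.41], [0.06, 2.06], [-2.6, 2.6]. Speed limits (rad/s): [2.22, 2.22, 2.79, 2.79, 3.14, 3.14, 3.14].

INTERFACE

Orientations are given as a unit quaternion [x, y, z, w].
In Python, from workcell import manip gives the robot as it stands.
- The arm moves only by the shell command python3 -m pendant 'ROWS' [OPENING] [FORCE]. ROWS is a JSON object of lists of equal length, an entry for each row: "offset": the shift along the tool's x, y, z scaled (see below), a list of three; "turn": the turn, a rotation vector about the tool's x, y, z scaled (see below), a list of three. A call has 1 to 12 rows; each row is the pose to reach, as a shift and turn from the pose measured when the call began, along the tool's axes at that moment; what a row does not reach only later rows make up. The controller multiplies each number of a shift by 200 mm and each number of a turn by 45 degrees. A row lasts 1/8 s, in which the tool goes at most 62.5 mm and 10.7 degrees, less where a joint would pass 70% of its speed; a pose out of reach is approached as far as the arm can. A call with a number of a shift or a turn outside -1 to 1 is refused whole. A call with a gripper value outside its range is refused whole. OPENING is the opening in per cent of the stroke, from 0 (shut) to 100 (fully open), set as the call begins (- or left out, the last holds). The fingers move at their own pace and stop on an object; FORCE is the grip in N (left out, the last holds). Time passes only in rows, so rows that repeat a pose let the fingers close. It gives the time, the measured TCP pose, the force and the opening at its end, in the units of the state.
- manip.get_obs(): the state, without advancing time (a new reading comes with each control period).
- manip.camera(name): name is "scene" or "side" or "wrist"; returns (picture, depth): 420x560x3 uint8, red, green, blue; 420x560 float32, m along the optical axis (not along the pixel's ray), 0 where there is no reading.
- manip.camera_model(name): a dict with "intrinsics" (3x3 intrinsics, pixels), "R" (3x3) and "t" (3): a world point X has camera coordinates R X + t; the wrist camera has in their place "tool_from_camera" (4x4, takes a point from camera to tool coordinates, whose origin is the TCP and whose axes are the tool frame's). Camera axes: x right, y down, z forward; pixel columns grow to the right and rows downward; lengths in m; the calibration is good to about 2 mm. A picture is of the moment at which its call begins: read the wrist's pose just before it. camera_model takes no time and is no camera call.
- manip.hand_in(): hands the job in, once; it reports no verdict.
The state is a dict: "clock": time; "joint_pos": joint angles; "joint_velocities": joint speeds; "tau": joint torques, N m; "position": TCP position; "ee_rot": TCP orientation; "ft_force": force on the tool from outside, world axes, zero at the start; "torque": the same for the moment, N m; "grip_width": opening from 0.0 (shut) to 1.0 (fully open).
Only numpy, scipy, OpenCV 4.12 (cv2) and the standard library are available. Lean on these libraries where they do the work, as an engineer would, in place of code of your own. Each camera call takes 0.05 s, during which the arm holds its last target. There are 200 camera calls.

TASK

Only one slot of the charging rack holds an orange controller; the figurine is parked in the other. Reach through the guard opening and turn the sunken selector bar until its pointed end aims at the raised tick of the slot that holds the controller, then roll the timer thumbwheel away from the robot until it stops. Leave the controllers, the figurine, the coaster, the paperweight and the mug where they are.

Things in the scene. Friction and masses are not known exactly. Their poses are not given: they have to be found in the camera images.
- rack: White charging rack fixed to the shelf, 210 (x) by 370 (y) by 100 mm high; origin at the centre of its underside; its x points from its front (robot side) to its back, y to its left, z up. Flat deck at z = 100. Front middle: steel-edged guard opening over the sunken selector. Front right: timer thumbwheel. Back: two slots side by side (44 by 150 mm, long side along y).
- guard_opening (a point): Centre of the rectangular guard opening, at deck level: 66 mm along the rack's x, 96 mm along its y, over a black pit 55 mm deep. Just outside its two far corners a raised steel tick for each slot (18 by 5 mm, 3 mm high) lies on the deck, on the line from the selector's axis to that slot.
- selector_axis (a point): Vertical axis of the selector, at its bar's top, 15 mm below the deck, 19 mm nearer the robot than the opening's centre. Aluminium bar 14 mm wide, 28 mm high, on a grey disc 76 mm across; its pointed end reaches 33 mm from the axis, its round tail 28 mm the other way. A fingertip can push the bar sideways with 2 to 3 N at 22 mm from the axis; it stays where left.
- selector (a joint): Angle of the selector, rad: 0 = the pointed end aims straight to the rack's back (+x), positive = counter-clockwise seen from above (to the left slot). It aims at the left slot's tick at +0.733 and at the right slot's at -0.733; it turns on to +-1.3, so it does not stop by itself at the tick.
- wheel_axle (a point): Centre of the timer thumbwheel, 27 mm below the deck; axle along the rack's y. 20 mm wide; black hub radius 34 mm, 8 grey ribs (6 mm thick, 45 degrees apart) reach radius 42 mm, so the hub's top is 7 mm and an upright rib 15 mm above the deck. A fingertip held 9 mm above the deck and swept across it towards the back catches a rib and rolls it; several strokes are needed.
- thumbwheel (a joint): Roll of the thumbwheel, rad; grows as its top moves away from the robot (rack +x); stops at 1.5, when one rib stands upright; 1 to 2 N at a rib turns it, and it stays where left.
- slot_left (a point): Centre of the left slot's mouth (rack +y side), at deck level.
- slot_right (a point): Centre of the right slot's mouth (rack -y side), at deck level.
- pad_center (a point): Centre of the orange controller that stands in one of the slots: 38 thick, 145 wide, 92 mm high; it stands on the slot's floor 60 mm below the deck and rises 32 mm above the deck.
- figurine_center (a point): Centre of the chunky blue plastic figurine, 62 wide and 88 mm high, that stands in the other slot; leave it there.
- coaster_center (a point): Centre of a steel coaster, 90 mm across, 7 mm thick, lying on the deck's front left part; leave it there.
- paperweight_center (a point): Centre of a green glass paperweight, 72 mm across, 44 mm high, on the shelf right of the rack; leave it there.
- spare_center (a point): Centre of a second orange controller lying flat on the shelf left of the rack (about 92 by 145 by 38 mm); leave it there.
- mug: White mug, 80 mm across and 90 mm high, on the shelf right of the rack, origin at the centre of its underside; leave it there.

How it is judged:
By the outcome, as a careful person would: the job done as asked, in the order asked, and still so for the second after the job is handed in, with the robot touching nothing.
It also fails if it takes over 54 s, if anything falls off the work surface, if the arm or the gripper's body presses on something with over 40 N, if the wrist force passes 120 N, or if a joint passes its speed limit or range.

## Working session

There is one attempt and no reset: what is moved stays moved. The work goes in short steps, Python scripts to look and compute and a shell command to move; the robot and the scene stay as the last step left them, time stands still between calls to the robot, and variables do not carry over. Pictures are saved under pics/ and viewed, about 8 in all and at most 12, crops included, and the job is handed in when it is done.

```bash
mkdir -p pics; ls; cat > h.py <<'E'
import numpy as np,cv2
from scipy.spatial.transform import Rotation as Ro
from workcell import manip
def shot(n,f=None):
    o=manip.get_obs(); p,d=manip.camera(n); m=manip.camera_model(n); K=np.array(m["intrinsics"])
    if n=="wrist":
        T=np.eye(4);T[:3,:3]=Ro.from_quat(o["ee_rot"]).as_matrix();T[:3,3]=o["position"]
        T=T@np.array(m["tool_from_camera"])
    else:
        T=np.eye(4);R=np.array(m["R"]);T[:3,:3]=R.T;T[:3,3]=-R.T@np.array(m["t"])
    if f: cv2.imwrite("pics/"+f,p[:,:,::-1])
    return p,d,K,T
def ray(K,T,u,v,z):
    r=T[:3,:3]@np.linalg.solve(K,[u,v,1.]);c=T[:3,3];return c+r*(z-c[2])/r[2]
def cloud(d,K,T):
    v,u=np.indices(d.shape);P=np.stack([(u-K[0,2])/K[0,0]*d,(v-K[1,2])/K[1,1]*d,d],-1)
    return P@T[:3,:3].T+T[:3,3]
def px(K,T,X):
    q=K@(T[:3,:3].T@(np.array(X)-T[:3,3]));return q[:2]/q[2]
E
python3 - <<'E'
from h import *
a=[shot(n) for n in("scene","side","wrist")]
for n,x in zip(("scene","side","wrist"),a):
    cv2.imwrite(f"pics/{n}0.png",x[0][:,:,::-1]); print(n,x[3].round(3).tolist(),x[2].round(1).tolist())
o=manip.get_obs();print(o)
E
```

```text
pics
scene [[-0.166, 0.738, -0.654, 1.299], [0.986, 0.129, -0.104, 0.137], [0.007, -0.663, -0.749, 0.951], [0.0, 0.0, 0.0, 1.0]] [[390.1, 0.0, 286.2], [0.0, 390.1, 204.9], [0.0, 0.0, 1.0]]
side [[-0.997, -0.043, 0.059, 0.467], [-0.072, 0.72, -0.69, 0.901], [-0.012, -0.693, -0.721, 1.048], [0.0, 0.0, 0.0, 1.0]] [[481.2, 0.0, 283.7], [0.0, 481.2, 213.6], [0.0, 0.0, 1.0]]
wrist [[1.0, 0.0, -0.001, 0.624], [-0.0, -0.948, -0.319, 0.082], [-0.001, 0.319, -0.948, 0.375], [0.0, 0.0, 0.0, 1.0]] [[368.5, 0.0, 278.5], [0.0, 368.5, 210.2], [0.0, 0.0, 1.0]]
{'clock': 0.15, 'joint_pos': array([-0.02257892,  0.33270235, -0.0647552 ,  1.46069413,  0.02162052,
        1.34991177, -0.08852274]), 'joint_velocities': array([-0.0004225 , -0.00206845,  0.0010497 ,  0.00026754,  0.00170769,
       -0.00039713, -0.00053809]), 'tau': array([ 1.13752249e-03, -6.25829744e+01,  4.95374459e-02, -3.91853535e+01,
        1.63436425e-02,  7.44175835e-03, -2.63868424e-05]), 'position': array([6.24707319e-01, 1.29110247e-05, 2.03139987e-01]), 'ee_rot': array([ 7.07122521e-01, -3.49829149e-04, -3.70078003e-04, -7.07090858e-01]), 'ft_force': array([-0.32835528,  0.79643171, -0.24436727]), 'torque': array([-0.04742577,  0.0283551 ,  0.00161492]), 'grip_width': 0.9968208415205752}
```

View pics/scene0.png

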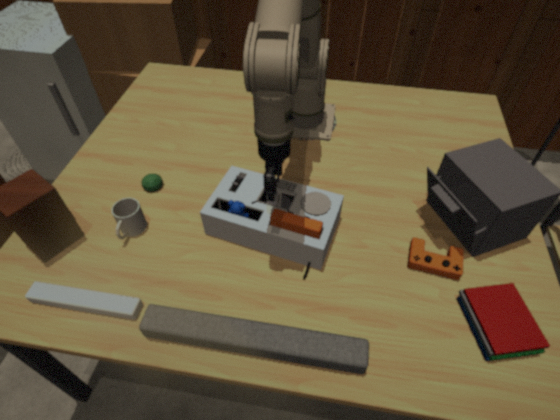

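View pics/side0.png

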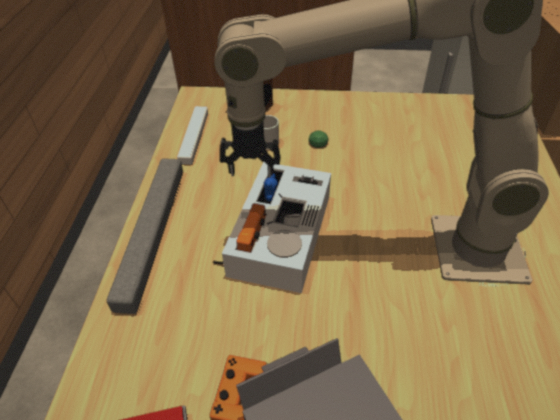

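The scene view shows the controller at (297,222) on the +y side, which is the left slot. The blue figurine is at (237,207) in the right slot, and the gripper hangs over the opening. Next I fit the rack from deck-height points.

```bash
cat > r.py <<'E'
from h import *
A=[]
for n in("scene","side"):
    p,d,K,T=shot(n);P=cloud(d,K,T)
    m=(d>0)&(abs(P[...,2]-.1)<.007)&(p.min(-1)>90)&(P[...,0]>.4)&(P[...,0]<.95)&(abs(P[...,1])<.4)
    m=cv2.morphologyEx(m.astype(np.uint8),cv2.MORPH_OPEN,np.ones((3,3)))
    k,l,s,_=cv2.connectedComponentsWithStats(m);
    print(n,s[np.argsort(-s[:,4])][:4].tolist())
    Q=P[m>0][:,:2]
    Q=Q[(abs(Q-np.median(Q,0))<.25).all(1)]
    print(n,len(Q),cv2.minAreaRect(Q.astype(np.float32)),np.median(P[m>0][:,2]));A.append(Q)
print(cv2.minAreaRect(np.vstack(A).astype(np.float32)))
E
python3 r.py
```

```text
scene [[0, 0, 560, 420, 231987], [200, 166, 72, 67, 2174], [296, 186, 48, 64, 997], [286, 232, 9, 7, 42]]
scene 3184 ((0.555404782295227, -0.020477086305618286), (0.3723246157169342, 0.21599149703979492), 78.81748962402344) 0.10053549489940627
side [[0, 0, 560, 420, 231387], [222, 216, 91, 55, 1689], [265, 165, 66, 46, 1687], [242, 166, 25, 46, 437]]
side 3813 ((0.5548686385154724, -0.01965521275997162), (0.3760598301887512, 0.2116491049528122), 78.97236633300781) 0.10023291215851204
((0.5556052923202515, -0.019626453518867493), (0.37616094946861267, 0.21596306562423706), 78.79966735839844)
```

View pics/wrist0.png

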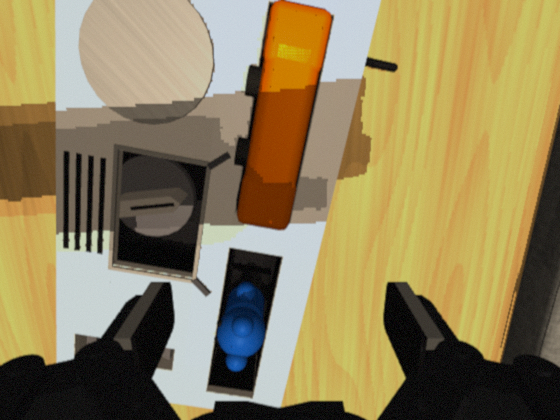

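The wrist view has up = +y and right = +x. The opening's corners are near (115,147), (210,162), (195,277) and (110,267), the ticks are at (218,158) and (200,286), and the wheel is at about (125,350). Next I enlarge the crop and compute positions.

```bash
python3 - <<'E'
from h import *
p,d,K,T=shot("wrist")
c=cv2.resize(p[130:400,50:250],None,fx=2.2,fy=2.2,interpolation=cv2.INTER_CUBIC)
c=cv2.convertScaleAbs(c,alpha=1.6,beta=15);cv2.imwrite("pics/c1.png",c[:,:,::-1])
yaw=np.radians(-11.1);R=np.array([[np.cos(yaw),-np.sin(yaw)],[np.sin(yaw),np.cos(yaw)]]);C=np.array([.555,-.02])
for n,u,v,z in[("c",115,147,.1),("c",210,162,.1),("c",195,277,.1),("c",110,267,.1),("tickL",218,158,.103),("tickR",200,286,.103),("w1",75,345,.107),("w2",173,358,.107)]:
    X=ray(K,T,u,v,z)[:2];print(n,X.round(4),((X-C)@R).round(4))
E
```

```text
c [0.5023 0.0384] [-0.0629  0.0472]
c [0.5724 0.0271] [0.008  0.0496]
c [ 0.554  -0.0705] [ 0.0088 -0.0497]
c [ 0.484  -0.0611] [-0.0617 -0.054 ]
tickL [0.5791 0.0307] [0.0139 0.0544]
tickR [ 0.5584 -0.0773] [ 0.0143 -0.0556]
w1 [ 0.4458 -0.1336] [-0.0853 -0.1325]
w2 [ 0.5304 -0.1475] [ 0.0004 -0.1298]
```

View pics/c1.png

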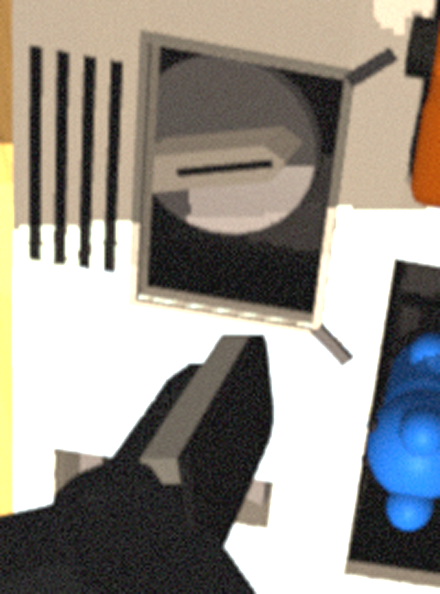

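The bar's black line runs at about +0.29 rad in rack terms. The target is +0.733 because the controller is in the left slot. I'll shut the gripper, turn the jaws along the rack's y, and go above the opening's right-back part.

```bash
python3 -m pendant '{"offset":[[-0.2,0,-0.1],[-0.45,0,-0.22],[-0.45,0,-0.22],[-0.45,0,-0.22],[-0.45,0,-0.22]],"turn":[[0,-0.25,0],[0,-0.5,0],[0,-0.75,0],[0,-1,0],[0,-1,0]]}' 0 40
python3 -m pendant '{"offset":[[0,0,0],[0,0,0],[0,0,0],[0,0.05,0],[0,0.05,0],[0,0.05,0]],"turn":[[0,-0.22,0],[0,-0.44,0],[0,-0.66,0],[0,-0.75,0],[0,-0.75,0],[0,-0.75,0]]}'
cat > m.py <<'E'
import sys
from h import *
o=manip.get_obs();p,d,K,T=shot("wrist",sys.argv[1]) 
yaw=np.radians(-11.1);R=np.array([[np.cos(yaw),-np.sin(yaw)],[np.sin(yaw),np.cos(yaw)]]);C=np.array([.555,-.02])
e=Ro.from_quat(o["ee_rot"]).as_matrix();Rw=np.eye(3);Rw[:2,:2]=R
print("clk",o["clock"],"tcp",o["position"].round(4),"rack",((o["position"][:2]-C)@R).round(4),"F",o["ft_force"].round(1),"grip",o["grip_width"].round(2));print("tool axes in rack\n",(Rw.T@e).round(3))
E
python3 m.py w2.png
```

```text
clock: 0.92
position: [0.5348, -0.0441, 0.2036]
ee_rot: [-0.653, -0.271, 0.271, 0.653]
ft_force: [0.2, 1.0, 0.7]
grip_width: 0.002
clock: 1.68
position: [0.5349, -0.0441, 0.1938]
ee_rot: [-0.547, -0.448, 0.448, 0.547]
ft_force: [0.6, 0.2, -0.0]
grip_width: -0.002Traceback (most recent call last):
  File "m.py", line 6, in <module>
    print("clk",o["clock"],"tcp",o["position"].round(4),"rack",((o["position"][:2]-C)@R).round(4),"F",o["ft_force"].round(1),"grip",o["grip_width"].round(2));print("tool axes in rack\n",(Rw.T@e).round(3))
                                                                                                                                    ^^^^^^^^^^^^^^^^^^^^^
AttributeError: 'float' object has no attribute 'round'
```

View pics/w2.png

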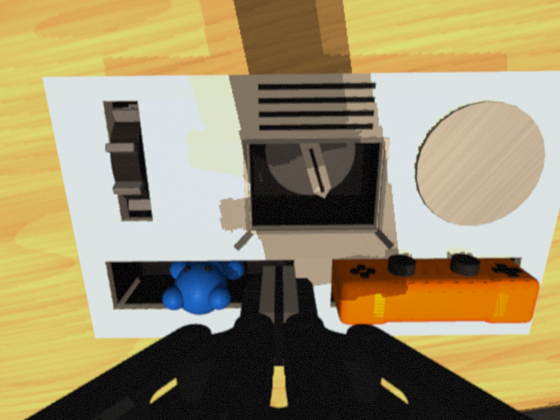

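View: down = rack +x, right = rack +y. The opening spans (245–385, 140–230), the bar line runs from (311,150) to (324,190), the wheel is at (105–152, 100–220), and the shut tips are near (280,265).

```bash
sed -i 's/o\["grip_width"\].round(2)/round(o["grip_width"],2)/' m.py; cat >> m.py <<'E'
def rk(u,v,z): return (ray(K,T,u,v,z)[:2]-C)@R
def ang(a,b):
    q=rk(*b,.085)-rk(*a,.085); return np.arctan2(q[1],q[0])
E
python3 - <<'E'
import sys;sys.argv=["","w3.png"]
exec(open("m.py").read())
for u,v in[(247,140),(382,140),(386,228),(247,228)]: print("open",rk(u,v,.1).round(4))
print("line",rk(311,150,.085).round(4),rk(324,190,.085).round(4),ang((311,150),(324,190)))
for u,v in[(105,101),(140,101),(152,219),(122,219)]: print("wheelwell",rk(u,v,.1).round(4))
for u,v in[(262,265),(298,265)]: print("tip",rk(u,v,.194).round(4))
E
python3 - <<'E'
import sys;sys.path.insert(0,".")
import cv2
p=cv2.imread("pics/w3.png")
a=cv2.resize(p[90:240,90:400],None,fx=2.4,fy=2.4,interpolation=cv2.INTER_CUBIC);cv2.imwrite("pics/c3.png",cv2.convertScaleAbs(a,alpha=1.5,beta=20))
E
```

```text
clk 1.725 tcp [ 0.535  -0.044   0.1939] rack [-0.015  -0.0274] F [0.2 0.4 0.1] grip 0.0
tool axes in rack
 [[ 0.005  0.    -1.   ]
 [ 1.     0.     0.005]
 [ 0.    -1.    -0.   ]]
open [-0.0611 -0.0505]
open [-0.0607  0.046 ]
open [0.0069 0.0549]
open [ 0.0064 -0.0527]
line [-0.0513 -0.0033] [-0.0196  0.0077] 0.33459021323747945
wheelwell [-0.0884 -0.1479]
wheelwell [-0.0883 -0.1237]
wheelwell [-0.0014 -0.1253]
wheelwell [-0.0015 -0.1484]
tip [-0.0099 -0.0368]
tip [-0.0098 -0.0181]
```

View pics/c3.png

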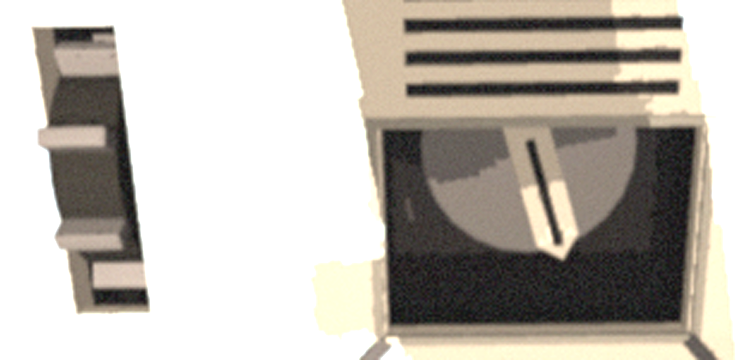

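The bar is at about +0.33. The shut tips are about 19 mm wide and there is room on the bar's right. I descend there and push left, a bit short of the target.

```bash
python3 -m pendant '{"offset":[[0,0.25,0],[0,0.5,0],[0,0.61,0],[0,0.61,0],[0,0.61,0]],"turn":[[0,0,0],[0,0,0],[0,0,0],[0,0,0],[0,0,0]]}'
python3 -m pendant '{"offset":[[0.05,0,0],[0.075,0,0],[0.085,0,0],[0.095,0,0],[0.105,0,0],[0.115,0,0],[0.115,0,0]],"turn":[[0,0,0],[0,0,0],[0,0,0],[0,0,0],[0,0,0],[0,0,0],[0,0,0]]}'
python3 m.py w4.png; python3 -c "
import cv2
p=cv2.imread('pics/w4.png');cv2.imwrite('pics/c4.png',cv2.convertScaleAbs(cv2.resize(p[60:420,80:480],None,fx=1.6,fy=1.6,interpolation=2),alpha=1.5,beta=20))"
```

```text
clock: 2.4
position: [0.536, -0.044, 0.0734]
ee_rot: [0.548, 0.449, -0.447, -0.547]
ft_force: [1.1, -0.6, 0.6]
grip_width: 0.001
clock: 3.28
position: [0.5406, -0.0213, 0.0733]
ee_rot: [0.547, 0.449, -0.448, -0.547]
ft_force: [-0.1, -0.2, -0.1]
grip_width: 0.002
clk 3.275 tcp [ 0.5406 -0.0213  0.0733] rack [-0.0139 -0.0041] F [-0.1 -0.2 -0.1] grip 0.0
tool axes in rack
 [[ 0.004  0.002 -1.   ]
 [ 1.     0.     0.004]
 [ 0.    -1.    -0.002]]
```

View pics/c4.png

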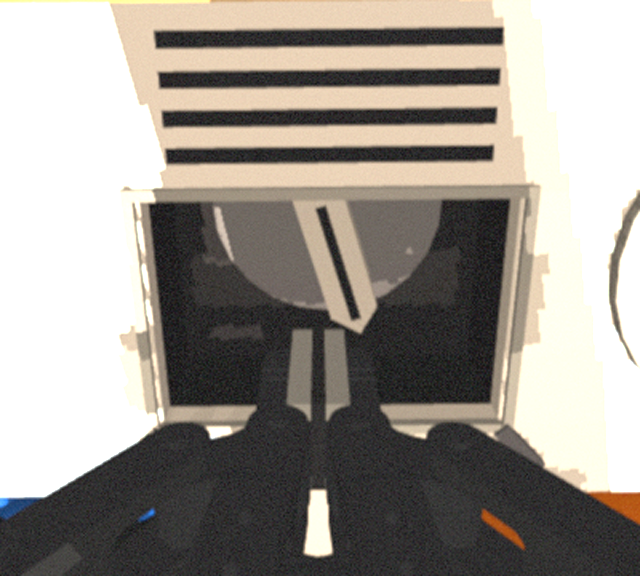

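```bash
python3 - <<'E'
import sys;sys.argv=["","w5.png"]
exec(open("m.py").read())
f=lambda x,y:(80+x/1.6,60+y/1.6)
for n,x,y,z in[("tipL",290,330,.0733),("tipR",345,330,.0733),("blk",265,350,.08),("blk",378,350,.08),("point",362,332,.085)]: print(n,rk(*f(x,y),z).round(4))
print(ang(f(322,208),f(356,318)), [rk(*f(*q),.085).round(4) for q in((322,208),(356,318))])
for q in ((317,345),(300,380),(340,380),(275,370),(368,370),(335,260)):
    u,v=map(int,f(*q)); X=cloud(d,K,T)[v,u]; print(q,((X[:2]-C)@R).round(4),X[2].round(4))
E
```

```text
clk 3.325 tcp [ 0.5405 -0.0215  0.0734] rack [-0.0139 -0.0042] F [0.2 0.4 0.3] grip 0.0
tool axes in rack
 [[ 0.004  0.002 -1.   ]
 [ 1.     0.     0.004]
 [ 0.    -1.    -0.002]]
tipL [-0.0079 -0.014 ]
tipR [-0.0079  0.0038]
blk [-0.0044 -0.0217]
blk [-0.0043  0.014 ]
point [-0.0132  0.0084]
0.28718189247418896 [array([-0.0522, -0.0036]), array([-0.0179,  0.0065])]
(317, 345) [-0.0252 -0.0052] 0.1141
(300, 380) [-0.0252 -0.0091] 0.1302
(340, 380) [-0.025  -0.0002] 0.13
(275, 370) [-0.0206 -0.0158] 0.1185
(368, 370) [-0.0211  0.0072] 0.1196
(335, 260) [-0.0375 -0.0001] 0.0869
```

```bash
python3 - <<'E'
import sys;sys.argv=["","w6.png"]
exec(open("m.py").read())
t=o["position"];E=Ro.from_quat(o["ee_rot"]).as_matrix()
print("tcp px",px(K,T,t),"front",px(K,T,t+E[:,2]*.011), "front up20",px(K,T,t+E@np.array([0,-.02,.011])))
P=cloud(d,K,T)
for v in range(240,300,4):
    print(v,[(((P[v,u][:2]-C)@R*1000).round(0).tolist(),int(P[v,u][2]*1000)) for u in (267,290)],d[v,267].round(3))
print(np.array(manip.camera_model("wrist")["tool_from_camera"]).round(4))
pp,dd,K2,T2=shot("side","s6.png"); print(px(K2,T2,t))
E
python3 -c "
import cv2
p=cv2.imread('pics/s6.png');cv2.imwrite('pics/c6.png',cv2.convertScaleAbs(cv2.resize(p[100:260,190:370],None,fx=3.5,fy=3.5,interpolation=2),alpha=1.4,beta=20))"
```

```text
clk 3.375 tcp [ 0.5405 -0.0216  0.0734] rack [-0.0139 -0.0044] F [-0.6  0.7  0.6] grip -0.0
tool axes in rack
 [[ 0.005  0.002 -1.   ]
 [ 1.     0.     0.005]
 [ 0.    -1.    -0.002]]
tcp px [280.08773767 255.81693696] front [280.11224089 236.00519021] front up20 [280.29749887 253.06001886]
240 [([-16.0, -11.0], 58), ([-29.0, 0.0], 87)] 0.202
244 [([-14.0, -12.0], 58), ([-26.0, 0.0], 86)] 0.203
248 [([-11.0, -12.0], 57), ([-24.0, 0.0], 86)] 0.205
252 [([-3.0, -12.0], 45), ([-22.0, 0.0], 86)] 0.219
256 [([-1.0, -12.0], 47), ([-20.0, 0.0], 86)] 0.218
260 [([2.0, -12.0], 45), ([-19.0, 0.0], 87)] 0.22
264 [([4.0, -12.0], 46), ([4.0, 2.0], 47)] 0.22
268 [([-25.0, -10.0], 107), ([-25.0, -0.0], 108)] 0.153
272 [([-25.0, -10.0], 112), ([-25.0, -0.0], 111)] 0.149
276 [([-26.0, -10.0], 115), ([-25.0, -1.0], 115)] 0.145
280 [([-26.0, -10.0], 118), ([-25.0, -1.0], 118)] 0.142
284 [([-26.0, -9.0], 122), ([-26.0, -1.0], 121)] 0.139
288 [([-26.0, -9.0], 124), ([-26.0, -1.0], 124)] 0.137
292 [([-25.0, -9.0], 126), ([-26.0, -1.0], 127)] 0.136
296 [([-26.0, -9.0], 130), ([-25.0, -1.0], 129)] 0.132
[[ 1.000e+00 -3.000e-04 -1.000e-04 -8.000e-04]
 [ 0.000e+00 -3.196e-01  9.476e-01 -1.719e-01]
 [-3.000e-04 -9.476e-01 -3.196e-01  8.270e-02]
 [ 0.000e+00  0.000e+00  0.000e+00  1.000e+00]]
[285.46430982 216.21541202]
```

View pics/c6.png

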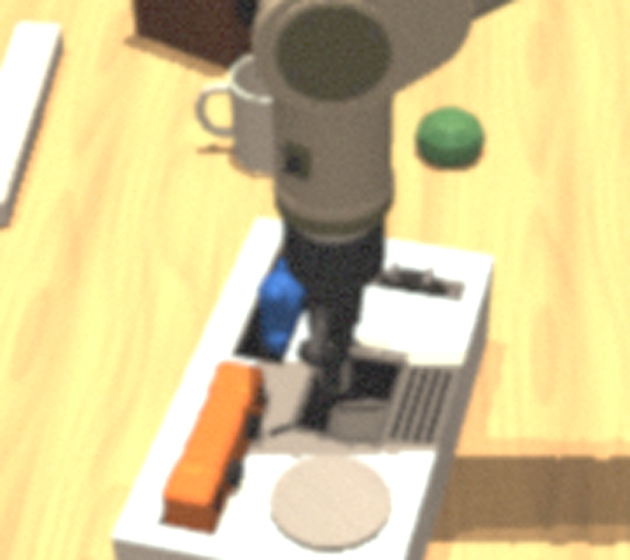

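```bash
python3 - <<'E'
import sys;sys.argv=["","w7.png"]
exec(open("m.py").read())
for n in("side","scene"):
    pp,dd,K2,T2=shot(n,n+"7.png");P=cloud(dd,K2,T2);t=o["position"]
    Q=(P[...,:2]-C)@R-(t[:2]-C)@R
    m=(abs(Q)<.025).all(-1)&(P[...,2]>.06)&(P[...,2]<.16)&(pp.max(-1)<75)&(dd>0)
    q=np.c_[Q[m]*1000,P[m][:,2]*1000].round(0)
    print(n,len(q));print(q[np.argsort(q[:,2])][:40:2].tolist())
E
```

```text
clk 3.475 tcp [ 0.5405 -0.0216  0.0734] rack [-0.0139 -0.0044] F [ 0.3 -0.1 -0.3] grip -0.0
tool axes in rack
 [[ 0.005  0.002 -1.   ]
 [ 1.     0.     0.005]
 [ 0.    -1.    -0.002]]
side 108
[[-3.0, 15.0, 62.0], [-17.0, 5.0, 80.0], [-7.0, 8.0, 81.0], [-8.0, 3.0, 83.0], [-6.0, 4.0, 84.0], [-4.0, 9.0, 84.0], [-23.0, 4.0, 84.0], [-19.0, 2.0, 85.0], [-2.0, 14.0, 85.0], [-7.0, 9.0, 85.0], [-24.0, 9.0, 86.0], [-15.0, 9.0, 87.0], [-22.0, 3.0, 87.0], [-2.0, 13.0, 88.0], [-6.0, 17.0, 90.0], [21.0, -19.0, 94.0], [20.0, 3.0, 96.0], [-1.0, 8.0, 102.0], [-7.0, 8.0, 104.0], [10.0, 8.0, 107.0]]
scene 215
[[-24.0, -18.0, 62.0], [-9.0, 17.0, 68.0], [-3.0, 6.0, 75.0], [-2.0, 10.0, 77.0], [-4.0, 19.0, 79.0], [-6.0, 18.0, 81.0], [-8.0, 17.0, 83.0], [-8.0, 8.0, 84.0], [-10.0, 4.0, 85.0], [-5.0, 12.0, 85.0], [-25.0, 11.0, 86.0], [-5.0, 15.0, 86.0], [-20.0, 10.0, 86.0], [-0.0, 17.0, 87.0], [-4.0, 6.0, 87.0], [-10.0, 10.0, 87.0], [-0.0, 11.0, 88.0], [-8.0, 8.0, 88.0], [-14.0, 12.0, 88.0], [-6.0, 18.0, 90.0]]
```

The bar did not move and no force built up. Depth shows the visible finger front ending near z = 0.105, about 30 mm above the reported TCP. I raise clear and check where the tips really end.

```bash
python3 -m pendant '{"offset":[[0,-0.3,0],[0,-0.5,0],[0,-0.5,0],[0,-0.5,0]],"turn":[[0,0,0],[0,0,0],[0,0,0],[0,0,0]]}'
python3 - <<'E'
import sys;sys.argv=["","w8.png"]
exec(open("m.py").read())
t=o["position"];L=[]
for n in("side","scene","wrist"):
    pp,dd,K2,T2=shot(n,n+"8.png");P=cloud(dd,K2,T2)
    Q=(P[...,:2]-C)@R-(t[:2]-C)@R
    m=(abs(Q)<.03).all(-1)&(P[...,2]>.12)&(P[...,2]<.26)&(dd>0)
    q=np.c_[Q[m]*1000,(P[m][:,2]-t[2])*1000].round(0)
    print(n,len(q),px(K2,T2,t).round(0));print(q[np.argsort(q[:,2])][:30:2].tolist())
    u,v=px(K2,T2,t).astype(int);w=50
    if n!="wrist":L.append(cv2.resize(pp[v-w:v+w//2,u-w:u+w],None,fx=4,fy=4,interpolation=2)); cv2.circle(L[-1],(200,200),3,(255,0,0),1)
cv2.imwrite("pics/c8.png",cv2.convertScaleAbs(np.hstack(L),alpha=1.4,beta=25)[:,:,::-1])
E
```

```text
clock: 4.12
position: [0.54, -0.0216, 0.1728]
ee_rot: [0.547, 0.448, -0.448, -0.547]
ft_force: [-0.2, -0.2, -0.9]
grip_width: -0.004
clk 4.125 tcp [ 0.54   -0.0216  0.1728] rack [-0.0144 -0.0045] F [-0.2 -0.2 -0.9] grip -0.0
tool axes in rack
 [[ 0.005  0.002 -1.   ]
 [ 1.     0.     0.005]
 [ 0.    -1.    -0.002]]
side 103 [285. 190.]
[[5.0, 5.0, 26.0], [10.0, 6.0, 29.0], [-7.0, 8.0, 31.0], [-11.0, -6.0, 34.0], [-6.0, 13.0, 35.0], [9.0, 9.0, 36.0], [-10.0, 8.0, 36.0], [9.0, 7.0, 38.0], [-7.0, 8.0, 39.0], [-6.0, 13.0, 39.0], [-1.0, 14.0, 39.0], [4.0, 16.0, 39.0], [-12.0, 5.0, 40.0], [5.0, 13.0, 40.0], [5.0, 12.0, 43.0]]
scene 220 [273. 182.]
[[1.0, 7.0, 27.0], [10.0, 7.0, 31.0], [7.0, 6.0, 32.0], [10.0, -1.0, 36.0], [5.0, 11.0, 36.0], [11.0, -4.0, 36.0], [8.0, 7.0, 37.0], [9.0, -2.0, 38.0], [11.0, 2.0, 38.0], [12.0, 5.0, 40.0], [6.0, 12.0, 41.0], [7.0, 9.0, 41.0], [8.0, 7.0, 41.0], [11.0, 5.0, 42.0], [7.0, 15.0, 43.0]]
wrist 13020 [280. 257.]
[[-11.0, 3.0, 31.0], [-11.0, -4.0, 32.0], [-12.0, 4.0, 32.0], [-12.0, -5.0, 32.0], [-12.0, -1.0, 32.0], [-11.0, -3.0, 32.0], [-11.0, -2.0, 32.0], [-12.0, -6.0, 32.0], [-12.0, 6.0, 32.0], [-11.0, 2.0, 32.0], [-11.0, 2.0, 32.0], [-11.0, 3.0, 32.0], [-11.0, -1.0, 32.0], [-11.0, -3.0, 33.0], [-12.0, -0.0, 33.0]]
```

View pics/c8.png

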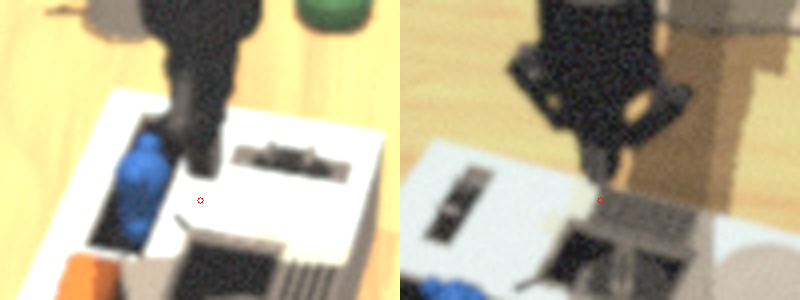

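All three cameras agree that the physical tips end about 31 mm short of the reported TCP. I'll plan with tip z = TCP z + 0.031, and check how low the gripper's wider parts sit relative to the controller and figurine.

```bash
python3 - <<'E'
import sys;sys.argv=["","w9.png"]
exec(open("m.py").read())
t=o["position"];S=[]
for n in("side","scene","wrist"):
    pp,dd,K2,T2=shot(n);P=cloud(dd,K2,T2);Q=(P[...,:2]-C)@R
    q=np.c_[((Q-(t[:2]-C)@R)*1000)[dd>0],(P[dd>0][:,2]-t[2]-.031)*1000]
    S.append(q[(pp[dd>0].max(-1)<70)&(abs(q[:,:2])<70).all(1)&(q[:,2]>-5)&(q[:,2]<130)])
    c=pp.astype(int); Z=P[...,2]
    og=(c[...,0]>120)&(c[...,2]<60)&(c[...,0]>2*c[...,1])&(Z>.11)&(Z<.16)&(dd>0)
    bl=(c[...,2]>90)&(c[...,0]<70)&(Z>.105)&(Z<.16)&(dd>0)
    for k,m in(("pad",og),("fig",bl)):
        if m.sum()>20: print(n,k,np.percentile(Q[m],[2,98],axis=0).round(3).tolist(),np.percentile(Z[m],98).round(3))
S=np.vstack(S)
for a in range(0,125,10):
    s=S[(S[:,2]>=a)&(S[:,2]<a+10)]
    if len(s)>8: print(a,len(s),np.percentile(s[:,:2],[1,99],axis=0).round(0).tolist())
E
```

```text
clk 4.325 tcp [ 0.5397 -0.0216  0.1723] rack [-0.0147 -0.0045] F [ 0.2 -0.  -0.6] grip 0.0
tool axes in rack
 [[ 0.005  0.    -1.   ]
 [ 1.    -0.     0.005]
 [-0.    -1.    -0.   ]]
side pad [[0.035, 0.03], [0.056, 0.162]] 0.134
side fig [[0.038, -0.107], [0.068, -0.065]] 0.13
scene fig [[0.05, -0.11], [0.074, -0.067]] 0.128
wrist pad [[0.035, 0.022], [0.067, 0.157]] 0.134
wrist fig [[0.036, -0.112], [0.064, -0.068]] 0.13
0 279 [[-12.0, -13.0], [11.0, 12.0]]
10 746 [[-12.0, -14.0], [11.0, 14.0]]
20 906 [[-12.0, -14.0], [10.0, 14.0]]
30 981 [[-13.0, -14.0], [11.0, 12.0]]
40 3507 [[-14.0, -32.0], [10.0, 31.0]]
50 9516 [[-14.0, -38.0], [9.0, 37.0]]
60 7375 [[-18.0, -47.0], [8.0, 46.0]]
70 10040 [[-18.0, -54.0], [-3.0, 53.0]]
80 1652 [[-18.0, -48.0], [16.0, 61.0]]
90 204 [[-19.0, -52.0], [20.0, 61.0]]
100 160 [[-19.0, -39.0], [20.0, 45.0]]
110 67 [[-11.0, -35.0], [13.0, 41.0]]
120 80 [[-29.0, -18.0], [37.0, 40.0]]
```

The wider parts start 40 mm above the tips and stay within ±18 mm in rack x. The controller (x > 0.035, top 0.132) and the figurine are clear. I redo the descent with the corrected tip.

```bash
python3 -m pendant '{"offset":[[-0.12,0,0],[-0.12,0,0],[-0.12,0.2,0],[-0.12,0.45,0],[-0.12,0.6,0],[-0.12,0.655,0],[-0.12,0.655,0],[-0.12,0.655,0]],"turn":[[0,0,0],[0,0,0],[0,0,0],[0,0,0],[0,0,0],[0,0,0],[0,0,0],[0,0,0]]}'
python3 -m pendant '{"offset":[[0.05,0,0],[0.075,0,0],[0.085,0,0],[0.095,0,0],[0.105,0,0],[0.115,0,0],[0.125,0,0],[0.125,0,0]],"turn":[[0,0,0],[0,0,0],[0,0,0],[0,0,0],[0,0,0],[0,0,0],[0,0,0],[0,0,0]]}'
cat > bar.py <<'E'
exec(open("m.py").read())
# black groove on the bar: dark pixels surrounded by bar-top depth
P=cloud(d,K,T);Q=(P[...,:2]-C)@R
top=(abs(P[...,2]-.0855)<.004)&(Q[...,0]>-.075)&(Q[...,0]<0)&(abs(Q[...,1])<.04)&(d>0)
v,u=np.nonzero(top);q=np.array([rk(a,b,.085) for a,b in zip(u,v)])
g=p.max(-1)[v,u]
for n,s in(("top",q),("groove",q[g<0.5*np.median(g)])):
    if len(s)<20: continue
    c=s.mean(0);w=np.linalg.svd(s-c,full_matrices=False)[2][0];w*=np.sign(w[0]);print(n,len(s),c.round(4),"ang",round(np.arctan2(w[1],w[0]),3),"from axis",round(np.arctan2(c[1]+.0008,c[0]+.046),3))
E
python3 bar.py w10.png
```

```text
clock: 5.52
position: [0.5367, -0.0449, 0.0434]
ee_rot: [0.548, 0.449, -0.447, -0.546]
ft_force: [-0.2, -0.5, 0.1]
grip_width: -0.002
clock: 6.52
position: [0.5418, -0.02, 0.0434]
ee_rot: [0.548, 0.449, -0.447, -0.546]
ft_force: [1.6, -0.6, -1.4]
grip_width: -0.003
clk 6.525 tcp [ 0.5418 -0.02    0.0434] rack [-0.013  -0.0025] F [ 1.6 -0.6 -1.4] grip -0.0
tool axes in rack
 [[ 0.004  0.004 -1.   ]
 [ 1.     0.001  0.004]
 [ 0.001 -1.    -0.004]]
top 4342 [-0.0355  0.0025] ang 0.566 from axis 0.302
groove 1004 [-0.0309  0.0007] ang -0.017 from axis 0.099
```

```bash
cat > bar.py <<'E'
exec(open("m.py").read())
P=cloud(d,K,T);Q=(P[...,:2]-C)@R
g=p.max(-1)
top=(abs(P[...,2]-.0855)<.005)&(Q[...,0]>-.075)&(Q[...,0]<0)&(abs(Q[...,1])<.045)&(d>0)
br=(top&(g>70)).astype(np.uint8)
k,l,s,_=cv2.connectedComponentsWithStats(br);i=1+np.argmax(s[1:,4]);br=(l==i).astype(np.uint8)
cl=cv2.morphologyEx(br,cv2.MORPH_CLOSE,cv2.getStructuringElement(2,(13,13)))
gr=cv2.erode(cl,np.ones((5,5)))&(br==0).astype(np.uint8)
k,l,s,_=cv2.connectedComponentsWithStats(gr);i=1+np.argmax(s[1:,4]);gr=l==i
for n,m in(("bar",br>0),("groove",gr)):
    v,u=np.nonzero(m);q=np.array([rk(a,b,.085) for a,b in zip(u,v)]);c=q.mean(0);w=np.linalg.svd(q-c,full_matrices=False)[2][0];w*=np.sign(w[0])
    pr=(q-c)@w
    print(n,len(q),c.round(4),"ang",round(np.arctan2(w[1],w[0]),3),"ends",(c+w*pr.min()).round(4),(c+w*pr.max()).round(4))
vis=p.copy();vis[gr]=(255,0,0);cv2.imwrite("pics/vis.png",cv2.convertScaleAbs(cv2.resize(vis[80:330,130:430],None,fx=2.2,fy=2.2,interpolation=2),alpha=1.4,beta=20)[:,:,::-1])
E
python3 bar.py w11.png
```

```text
clk 6.575 tcp [ 0.5418 -0.02    0.0434] rack [-0.013  -0.0026] F [ 2.1 -0.4 -0.7] grip 0.0
tool axes in rack
 [[ 0.004  0.004 -1.   ]
 [ 1.     0.001  0.004]
 [ 0.001 -1.    -0.004]]
bar 3197 [-0.0374  0.0034] ang 0.674 ends [-0.0566 -0.0118] [-0.0186  0.0184]
groove 670 [-0.0372  0.0039] ang 0.644 ends [-0.0513 -0.0067] [-0.022   0.0153]
```

View pics/vis.png

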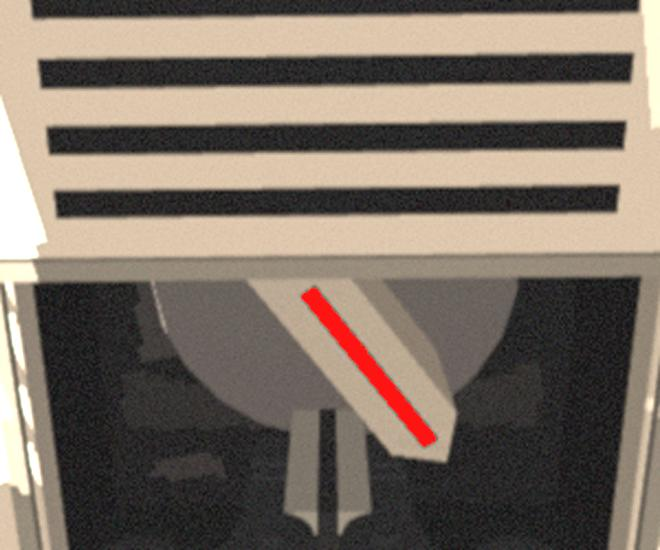

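The overlay marks the groove cleanly: the bar is at 0.645 and the fingertips are on its right side, so the push works. About 2.5 mm more is needed.

```bash
python3 -m pendant '{"offset":[[0.006,0,0],[0.013,0,0],[0.013,0,0],[0.013,0,0]],"turn":[[0,0,0],[0,0,0],[0,0,0],[0,0,0]]}'
python3 bar.py w12.png
```

```text
clock: 7.12
position: [0.5423, -0.0174, 0.0434]
ee_rot: [0.548, 0.449, -0.447, -0.546]
ft_force: [1.3, 0.1, -0.6]
grip_width: 0.0
clk 7.125 tcp [ 0.5423 -0.0174  0.0434] rack [-0.013   0.0001] F [ 1.3  0.1 -0.6] grip 0.0
tool axes in rack
 [[ 0.004  0.004 -1.   ]
 [ 1.     0.001  0.004]
 [ 0.001 -1.    -0.004]]
bar 3242 [-0.0377  0.0037] ang 0.701 ends [-0.0568 -0.0125] [-0.0192  0.0193]
groove 675 [-0.0373  0.0041] ang 0.667 ends [-0.0512 -0.0068] [-0.0225  0.0158]
```

```bash
python3 -m pendant '{"offset":[[0.005,0,0],[0.01,0,0],[0.01,0,0]],"turn":[[0,0,0],[0,0,0],[0,0,0]]}'
python3 bar.py w13.png | tail -2
```

```text
clock: 7.55
position: [0.5425, -0.0155, 0.0433]
ee_rot: [0.548, 0.449, -0.447, -0.546]
ft_force: [-0.8, -2.0, -0.2]
grip_width: -0.004
bar 3288 [-0.0383  0.0039] ang 0.775 ends [-0.0571 -0.0145] [-0.0208  0.021 ]
groove 683 [-0.0377  0.0045] ang 0.727 ends [-0.0509 -0.0073] [-0.0235  0.0171]
```

Groove angle is 0.727, on target. I back off, lift out and verify from above, viewing the wheel too.

```bash
python3 -m pendant '{"offset":[[-0.03,0,0],[-0.06,0,0],[-0.06,-0.2,0],[-0.06,-0.45,0],[-0.06,-0.6,0],[-0.06,-0.6,0],[-0.06,-0.6,0]],"turn":[[0,0,0],[0,0,0],[0,0,0],[0,0,0],[0,0,0],[0,0,0],[0,0,0]]}'
python3 bar.py w14.png
python3 - <<'E'
import sys;sys.argv=["","w15.png"]
exec(open("m.py").read())
P=cloud(d,K,T);Q=(P[...,:2]-C)@R
for y in(-.140,-.136,-.132):
  m=(abs(Q[...,1]-y)<.002)&(Q[...,0]>-.1)&(Q[...,0]<.01)&(d>0)
  b=np.round(Q[m][:,0]*250).astype(int);print(y,[(k*4,int(np.percentile(P[m][b==k][:,2],80)*1000)) for k in sorted(set(b))])
a=cv2.resize(p[60:300,60:440],None,fx=2.0,fy=2.0,interpolation=cv2.INTER_CUBIC);cv2.imwrite("pics/c15.png",cv2.convertScaleAbs(a,alpha=1.4,beta=20)[:,:,::-1])
E
```

```text
clock: 8.48
position: [0.5393, -0.0275, 0.1626]
ee_rot: [0.547, 0.449, -0.447, -0.546]
ft_force: [-0.5, -0.7, -0.7]
grip_width: 0.001
clk 8.475 tcp [ 0.5393 -0.0275  0.1626] rack [-0.014  -0.0104] F [-0.5 -0.7 -0.7] grip 0.0
tool axes in rack
 [[ 0.004  0.003 -1.   ]
 [ 1.     0.001  0.004]
 [ 0.001 -1.    -0.003]]
bar 1148 [-0.0402  0.0024] ang 0.779 ends [-0.0598 -0.017 ] [-0.0212  0.0211]
groove 191 [-0.0386  0.0041] ang 0.731 ends [-0.0509 -0.0069] [-0.0247  0.0165]
clk 8.525 tcp [ 0.539  -0.0274  0.1621] rack [-0.0143 -0.0104] F [-0.2  0.4 -0.1] grip -0.0
tool axes in rack
 [[ 0.004  0.002 -1.   ]
 [ 1.     0.001  0.004]
 [ 0.001 -1.    -0.002]]
-0.14 [(np.int64(-100), 102), (np.int64(-96), 102), (np.int64(-92), 102), (np.int64(-88), 102), (np.int64(-84), 93), (np.int64(-80), 94), (np.int64(-76), 93), (np.int64(-72), 96), (np.int64(-68), 100), (np.int64(-64), 103), (np.int64(-60), 113), (np.int64(-56), 115), (np.int64(-52), 108), (np.int64(-48), 108), (np.int64(-44), 108), (np.int64(-40), 108), (np.int64(-36), 108), (np.int64(-32), 111), (np.int64(-28), 113), (np.int64(-24), 112
[... 641 characters left out ...]
4(-12), 90), (np.int64(-8), 91), (np.int64(0), 101), (np.int64(4), 102), (np.int64(8), 102)]
-0.132 [(np.int64(-100), 102), (np.int64(-96), 102), (np.int64(-92), 102), (np.int64(-88), 101), (np.int64(-84), 93), (np.int64(-80), 95), (np.int64(-76), 93), (np.int64(-72), 96), (np.int64(-68), 100), (np.int64(-64), 103), (np.int64(-60), 114), (np.int64(-56), 115), (np.int64(-52), 108), (np.int64(-48), 108), (np.int64(-44), 108), (np.int64(-40), 108), (np.int64(-36), 107), (np.int64(-32), 111), (np.int64(-28), 113), (np.int64(-24), 112), (np.int64(-20), 98), (np.int64(-16), 95), (np.int64(-12), 90), (np.int64(-8), 91), (np.int64(-4), 90), (np.int64(0), 101), (np.int64(4), 102), (np.int64(8), 102)]
```

View pics/c15.png

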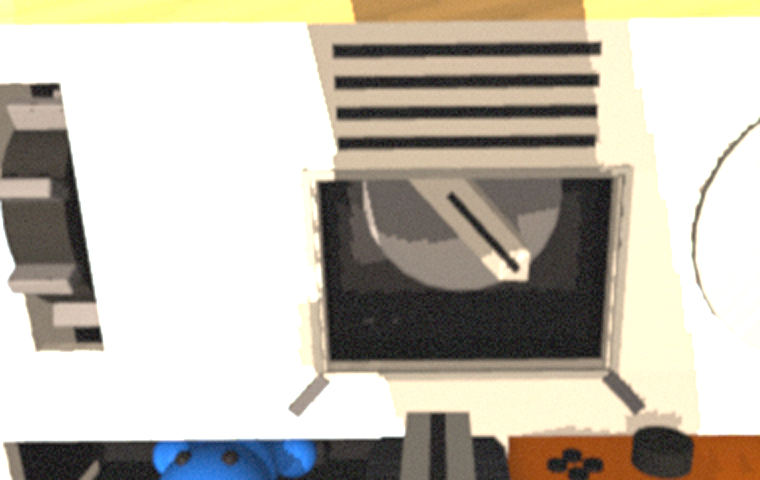

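From above the groove reads 0.731, and the bar's line runs onto the left tick at (624,392), so the selector is set. The wheel ribs are at −20° and +25°, centred at rack (−0.044, −0.136). I move to the front of the wheel, descend, and sweep until the rib is nearly upright.

```bash
python3 -m pendant '{"offset":[[-0.3,0,0.2],[-0.6,0,0.385],[-0.628,0,0.385],[-0.628,0,0.385],[-0.628,0.25,0.385],[-0.628,0.4,0.385],[-0.628,0.41,0.385],[-0.628,0.41,0.385]],"turn":[[0,0,0],[0,0,0],[0,0,0],[0,0,0],[0,0,0],[0,0,0],[0,0,0],[0,0,0]]}'; python3 m.py w16.png
python3 -m pendant '{"offset":[[0,0,-0.05],[0,0,-0.1],[0,0,-0.14],[0,0,-0.17],[0,0,-0.19],[0,0,-0.19]],"turn":[[0,0,0],[0,0,0],[0,0,0],[0,0,0],[0,0,0],[0,0,0]]}'; python3 m.py w17.png
```

```text
clock: 9.57
position: [0.4397, -0.1348, 0.0806]
ee_rot: [0.547, 0.449, -0.448, -0.546]
ft_force: [0.1, 0.1, 1.1]
grip_width: 0.001
clk 9.575 tcp [ 0.4397 -0.1348  0.0806] rack [-0.091  -0.1349] F [0.1 0.1 1.1] grip 0.0
tool axes in rack
 [[ 0.003  0.002 -1.   ]
 [ 1.     0.001  0.003]
 [ 0.001 -1.    -0.002]]
clock: 10.38
position: [0.4775, -0.1426, 0.0809]
ee_rot: [0.547, 0.449, -0.447, -0.546]
ft_force: [-0.3, 0.3, 0.1]
grip_width: -0.004
clk 10.375 tcp [ 0.4775 -0.1426  0.0809] rack [-0.0524 -0.1352] F [-0.3  0.3  0.1] grip -0.0
tool axes in rack
 [[ 0.004  0.003 -1.   ]
 [ 1.     0.001  0.004]
 [ 0.001 -1.    -0.003]]
```

```bash
python3 -m pendant '{"offset":[[0,0,-0.03],[0,0,-0.06],[0,0,-0.09],[0,0,-0.11],[0,0,-0.11]],"turn":[[0,0,0],[0,0,0],[0,0,0],[0,0,0],[0,0,0]]}'
cat > wh.py <<'E'
exec(open("m.py").read())
P=cloud(d,K,T);Q=(P[...,:2]-C)@R
m=(abs(Q[...,1]+.136)<.006)&(Q[...,0]>-.1)&(Q[...,0]<.01)&(d>0)&(P[...,2]<.12)
b=np.round(Q[m][:,0]*333).astype(int);print([(int(k*3+44),int(np.percentile(P[m][b==k][:,2],80)*1000)) for k in sorted(set(b)) if (b==k).sum()>3])
E
python3 wh.py w18.png
```

```text
clock: 11.05
position: [0.4994, -0.1469, 0.081]
ee_rot: [0.547, 0.449, -0.447, -0.546]
ft_force: [-0.1, -1.1, 0.5]
grip_width: -0.002
clk 11.05 tcp [ 0.4994 -0.1469  0.081 ] rack [-0.0302 -0.1353] F [-0.1 -1.1  0.5] grip -0.0
tool axes in rack
 [[ 0.004  0.003 -1.   ]
 [ 1.     0.001  0.004]
 [ 0.001 -1.    -0.003]]
[(-55, 102), (-52, 102), (-49, 102), (-46, 102), (-40, 72), (-37, 73), (-34, 100), (-31, 101), (-28, 99), (-25, 99), (-22, 101), (-19, 104), (-16, 105), (-13, 106), (-10, 115), (-7, 116), (-4, 116), (-1, 109), (2, 117), (5, 108)]
```

The wheel rolled about 55°. Ribs now stand at −10° and −55°, so about 10° should remain. I lift over, go back and push gently to the stop.

```bash
python3 -m pendant '{"offset":[[0,-0.14,0],[0,-0.14,0],[0,-0.14,0.15],[0,-0.14,0.25],[0,-0.14,0.25],[0,0,0.25],[0,0,0.25]],"turn":[[0,0,0],[0,0,0],[0,0,0],[0,0,0],[0,0,0],[0,0,0],[0,0,0]]}'
python3 -m pendant '{"offset":[[0,0,-0.04],[0,0,-0.07],[0,0,-0.085],[0,0,-0.1],[0,0,-0.1]],"turn":[[0,0,0],[0,0,0],[0,0,0],[0,0,0],[0,0,0]]}'; python3 wh.py w19.png
python3 -m pendant '{"offset":[[0,0,-0.01],[0,0,-0.01]],"turn":[[0,0,0],[0,0,0]]}'; python3 m.py w20.png|head -1
```

```text
clock: 11.98
position: [0.4494, -0.1368, 0.0793]
ee_rot: [-0.547, -0.449, 0.448, 0.547]
ft_force: [-0.4, -0.1, -0.1]
grip_width: 0.005
clock: 12.6
position: [0.4692, -0.1408, 0.0794]
ee_rot: [-0.547, -0.449, 0.448, 0.547]
ft_force: [-0.5, 1.1, -0.1]
grip_width: -0.001
clk 12.6 tcp [ 0.4692 -0.1408  0.0794] rack [-0.0609 -0.1351] F [-0.5  1.1 -0.1] grip -0.0
tool axes in rack
 [[ 0.003  0.    -1.   ]
 [ 1.     0.001  0.003]
 [ 0.001 -1.    -0.   ]]
[(-55, 102), (-52, 102), (-49, 102), (-46, 102), (-34, 100), (-31, 103), (-28, 117), (-25, 101), (-22, 100), (41, 101), (44, 101), (47, 102), (50, 102), (53, 102)]
clock: 12.9
position: [0.4712, -0.1412, 0.0794]
ee_rot: [-0.547, -0.449, 0.448, 0.547]
ft_force: [-0.9, 0.2, 0.4]
grip_width: -0.005
clk 12.9 tcp [ 0.4712 -0.1412  0.0794] rack [-0.0589 -0.1351] F [-0.9  0.2  0.4] grip -0.0
```

```bash
for i in 1; do python3 -m pendant '{"offset":[[0,0,-0.01],[0,0,-0.01]],"turn":[[0,0,0],[0,0,0]]}'; python3 -m pendant '{"offset":[[0,0,-0.01],[0,0,-0.01]],"turn":[[0,0,0],[0,0,0]]}';python3 -m pendant '{"offset":[[0,0,-0.01],[0,0,-0.01]],"turn":[[0,0,0],[0,0,0]]}'; done | grep -E "posi|ft"
```

```text
position: [0.472, -0.1414, 0.0792]
ft_force: [-6.3, 1.2, 4.5]
position: [0.472, -0.1414, 0.079]
ft_force: [-11.2, 2.1, 8.5]
position: [0.4719, -0.1413, 0.0789]
ft_force: [-13.3, 2.8, 12.8]
```

It stalled at 13 N with the front face 3 mm before the wheel's centre, which is exactly an upright rib at the stop. I back off, lift and check.

```bash
python3 -m pendant '{"offset":[[0,0,0.05],[0,0,0.1],[0,-0.3,0.1],[0,-0.5,0.1],[0.15,-0.5,0.1],[0.3,-0.5,0],[0.4,-0.5,-0.15],[0.4,-0.5,-0.25],[0.4,-0.5,-0.25],[0.4,-0.5,-0.25]],"turn":[[0,0,0],[0,0,0],[0,0,0],[0,0,0],[0,0,0],[0,0,0],[0,0,0],[0,0,0],[0,0,0],[0,0,0]]}'
python3 wh.py w21.png; python3 bar.py w22.png|tail -2; python3 -c "
from h import *
shot('scene','s22.png')
a=cv2.imread('pics/w22.png');b=cv2.imread('pics/s22.png')
cv2.imwrite('pics/c22.png',np.hstack([cv2.resize(a,(400,300)),cv2.resize(b[100:310,90:370],(400,300))]))"
```

```text
clock: 14.95
position: [0.5369, -0.0732, 0.1783]
ee_rot: [-0.544, -0.446, 0.45, 0.55]
ft_force: [-1.0, 0.4, 0.6]
grip_width: 0.003
clk 14.95 tcp [ 0.5369 -0.0732  0.1783] rack [-0.0075 -0.0557] F [-1.   0.4  0.6] grip 0.0
tool axes in rack
 [[ 0.004 -0.012 -1.   ]
 [ 1.     0.001  0.004]
 [ 0.001 -1.     0.012]]
[(-55, 102), (-52, 102), (-49, 102), (-46, 102), (-43, 77), (-40, 78), (-37, 78), (-34, 83), (-31, 104), (-28, 106), (-25, 104), (-22, 102), (-19, 103), (-16, 105), (-13, 107), (-10, 107), (-7, 108), (-4, 115), (-1, 117), (2, 117), (5, 108), (8, 108), (11, 107), (14, 106), (17, 104), (20, 102), (23, 103), (26, 106), (29, 105), (32, 102), (35, 78), (38, 78), (41, 77), (44, 101), (47, 102), (50, 102), (53, 102)]
bar 1043 [-0.0403  0.0023] ang 0.779 ends [-0.0601 -0.0173] [-0.021   0.0213]
groove 165 [-0.0391  0.0042] ang 0.729 ends [-0.0513 -0.0067] [-0.0246  0.0171]
```

View pics/c22.png

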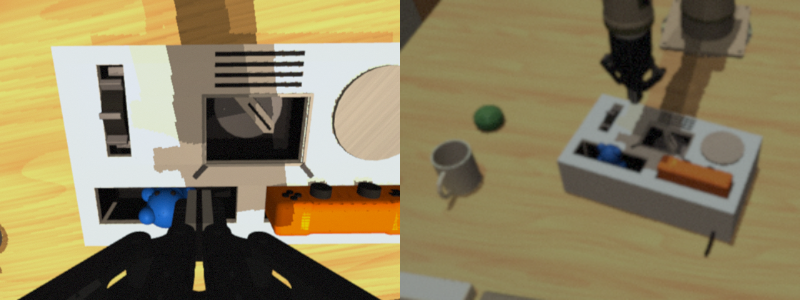

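The picture shows one rib upright at rel −1…+2 mm with its neighbours at ±28 mm, so the wheel is at its stop. The bar is still aimed at the left tick (0.729) and everything else is in place. The gripper is free above the rack, so I hand in.

```bash
python3 -c "
from workcell import manip
print(manip.hand_in(), manip.get_obs()['clock'])"
```

```text
the job is handed in; nothing more can be done
the job is handed in; nothing more can be done
```

The job is done and handed in after about 15 s of robot time. The orange controller is in the left slot, so I pushed the selector bar to the left slot's tick, then rolled the thumbwheel back in two strokes until it stopped.

**Last checks:**
- **Selector:** the bar's groove reads 0.729 rad against a target of 0.733. A cruder fit of the whole bar's outline read 0.78, but part of the bar was hidden from view, so I trusted the groove. The bar's line also runs onto the left tick.
- **Thumbwheel:** the fingertip stalled at about 13 N sideways (18 N in all). One rib stands upright, with its neighbours 45° to each side.
- **Left in place:** the controller in the rack, figurine, coaster, paperweight and mug look untouched. The spare controller was outside the last view, but the arm never went near it.
- **At hand-in:** the gripper hung free above the rack, touching nothing.

**One disagreement:** the fingertips really end about 31 mm short of the reported TCP. My first push passed above the bar without touching it. All three cameras confirmed the gap, and I corrected for it after that.

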